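# Pin up a fence on the tacking plate and hold an angle offcut to it

## Task

Fit up the steel angle for tacking: take the two steel pins out of the wooden rack and drop them, one at a time, fully down into the two middle bores of the drilled plate's far row, so that they make a fence. Then bring the angle back, roughly centred, until the outside of its upright leg is flush against both pins, and with one firm, steady diagonal push press it against both pins and flat down on the plate together. The program finishes while still holding that push, ready for the tack, with nothing let go; leave the brass pin and everything else on the bench where it is.

Things in the scene. Friction and masses are not known exactly. Their poses are not given: they have to be found in the camera images.
- plate: Drilled dark steel plate, 160 (x) x 200 (y) x 28 mm thick, fixed on the bench's 4 mm steel sheet, scribed with light lines. Origin: centre of its underside, top at z 28 mm. Its +x points away from the robot (yaw varies). Two rows of four through bores, 17 mm wide with 2 mm chamfers, at x = +50 mm (far row) and -50 mm (near row), y = -75, -25, 25, 75 mm.
- bore_left (a point): Mouth centre, level with the plate's top, of the far row's middle bore on the plate's +y side (plate frame +50, +25, +28 mm).
- bore_right (a point): Mouth centre, level with the plate's top, of the far row's middle bore on the plate's -y side (plate frame +50, -25, +28 mm).
- rack: Wooden rack block 56 (x) x 190 (y) x 30 mm tall, fixed to the bench, with three sockets 19 mm wide in a row along its y, at y = -60, 0, +60 mm. Origin: centre of its underside. The three pins stand in it in any order.
- pin_1: Steel locating pin, upright, 66 mm long, 0.18 kg. Origin: centre of the lower end; z up. Shank 16 mm in diameter, 26 mm long, with a tapered nose (10 mm at the tip); above it a round head 25 mm in diameter, 40 mm tall, the grip. Fully down, the head's shoulder rests on the top face and the origin is 26 mm below that face. 1 mm play in a bore.
- pin_2: Second steel locating pin, the same as pin_1. Either pin may go in either bore.
- brass_pin: Brass pin for another plate, 66 mm long, head 20 mm and shank 12 mm in diameter; stays in the rack. Origin at its lower end.
- angle: Workpiece: dark steel angle offcut 30 x 30 x 3 mm, 80 mm long, 0.11 kg, loose on the plate. Origin: centre of its underside; length along y. Flat leg: x -15 to 15 mm; upright leg at its -x side (x -15 to -12, up to z 30 mm). It starts with that side towards the far row (its -x along the plate's +x, yaw up to 0.3 rad off), open inside to the robot. Home: origin at plate (22.5, 0, 28) mm.
- angle_back (a point): Middle of the outside face of the angle's upright leg (angle frame -15, 0, +15 mm): the face that goes against the pins, at plate x = about +37.5 mm when home.
- angle_root (a point): Middle of the angle's inside corner, where the upright leg meets the flat leg (angle frame -12, 0, +3 mm): a good place for the fingertips to push forward and down. Pushed forward high on its upright leg alone, the light angle tips over its heel.
- nozzle_mouth (a point): Obstacle: centre of the mouth of the fixed fume nozzle behind the plate and to its right; a pale cone 130 mm wide, facing the robot, its top 250 mm above the bench, its stand reaching 170 mm farther back. Carry the pins past in front of it or above it.
- chipping_hammer: Bystander: chipping hammer, 147 x 260 x 27 mm, lying. Origin: centre of its underside.
- locking_pliers: Bystander (fixed): locking pliers, 44 x 212 x 16 mm, lying. Origin: centre of the underside.
- soapstone_holder: Bystander: soapstone marker holder, 16 x 145 x 11 mm, lying. Origin: centre of the underside.
- paste_tin: Bystander (fixed): white round tin, 69 mm wide, 32 mm tall. Origin: centre of the underside.
- flat_bar: Bystander: flat bar offcut 40 x 110 x 8 mm, lying. Origin: centre of the underside.
Not all that is in view belongs to the job. Leave any green look-alike of the pin_1 alone.

How it is judged (in metres and radians):
On the way, in this order (a step that is already met when the one before it is completed fails the run):
1. one steel pin stands fully down in one of the two middle bores of the far row ((((horizontal distance between pin_1 and bore_left below 0.004 m and z of pin_1 in the frame of plate between -0.002 and 0.006 m and angle between pin_1's own z axis and vertical below 0.1 rad) or (horizontal distance between pin_2 and bore_left below 0.004 m and z of pin_2 in the frame of plate between -0.002 and 0.006 m and angle between pin_2's own z axis and vertical below 0.1 rad)) or ((horizontal distance between pin_1 and bore_right below 0.004 m and z of pin_1 in the frame of plate between -0.002 and 0.006 m and angle between pin_1's own z axis and vertical below 0.1 rad) or (horizontal distance between pin_2 and bore_right below 0.004 m and z of pin_2 in the frame of plate between -0.002 and 0.006 m and angle between pin_2's own z axis and vertical below 0.1 rad)))), for 0.2 s.
2. both steel pins stand fully down in the two middle bores of the far row ((((horizontal distance between pin_1 and bore_left below 0.004 m and z of pin_1 in the frame of plate between -0.002 and 0.006 m and angle between pin_1's own z axis and vertical below 0.1 rad) and (horizontal distance between pin_2 and bore_right below 0.004 m and z of pin_2 in the frame of plate between -0.002 and 0.006 m and angle between pin_2's own z axis and vertical below 0.1 rad)) or ((horizontal distance between pin_2 and bore_left below 0.004 m and z of pin_2 in the frame of plate between -0.002 and 0.006 m and angle between pin_2's own z axis and vertical below 0.1 rad) and (horizontal distance between pin_1 and bore_right below 0.004 m and z of pin_1 in the frame of plate between -0.002 and 0.006 m and angle between pin_1's own z axis and vertical below 0.1 rad)))), for 0.2 s.
3. the angle lies flat on the plate, square, its upright leg against both pins ((((horizontal distance between pin_1 and bore_left below 0.004 m and z of pin_1 in the frame of plate between -0.002 and 0.006 m and angle between pin_1's own z axis and vertical below 0.1 rad) and (horizontal distance between pin_2 and bore_right below 0.004 m and z of pin_2 in the frame of plate between -0.002 and 0.006 m and angle between pin_2's own z axis and vertical below 0.1 rad)) or ((horizontal distance between pin_2 and bore_left below 0.004 m and z of pin_2 in the frame of plate between -0.002 and 0.006 m and angle between pin_2's own z axis and vertical below 0.1 rad) and (horizontal distance between pin_1 and bore_right below 0.004 m and z of pin_1 in the frame of plate between -0.002 and 0.006 m and angle between pin_1's own z axis and vertical below 0.1 rad))) and angle between the y axis of angle and the y axis of plate, either way round below 0.06 rad and angle between angle's own z axis and vertical below 0.06 rad and z of angle in the frame of plate between 0.025 and 0.0305 m and x of angle_back in the frame of plate between 0.032 and 0.0425 m and y of angle in the frame of plate between -0.015 and 0.015 m), for 0.2 s.
At the end, for the whole second after the job is handed in: Both steel pins fully down in the far row's middle bores; the angle flat on the plate, square within 0.06 rad, centred on the pins within 15 mm, its upright leg pressing both pins (0.7 N each) and its foot the plate (2.5 N, its weight is about 1 N), held at rest by at least 3 N from the fingers (all of step 3 and contact force between angle and pin_1 above 0.7 N and contact force between angle and pin_2 above 0.7 N and contact force between angle and plate above 2.5 N and contact force between the fingers and angle above 3 N and linear speed of angle below 0.01 m/s); the arm keeps its last pose, push and grip.
It fails at once if the brass pin is moved by more than 25 mm (distance of brass_pin from where it was at the start of the episode above 0.025 m).
It fails at once if a tool or offcut lying about (hammer, soapstone holder, flat bar) is moved by more than 25 mm (distance of any of chipping_hammer, soapstone_holder, flat_bar from where it was at the start of the episode above 0.025 m).
It also fails if it takes over 70 s, if anything falls off the work surface, if the arm or the gripper's body presses on something with over 40 N, if the wrist force passes 120 N, or if a joint passes its speed limit or range.

## Robot

A 6-joint arm with a two-finger parallel gripper is mounted at the origin on a cart in front of the work surface, level with it; the furniture and walls round the work are solid. World frame = base frame: x ahead of the robot, y to its left, z up, the work surface at z = 0. Lengths are in mm, angles in rad, forces in N, time in s.
With the tool pointing down it reaches from about 425 to 950 mm from the base axis. Payload 14.7 kg.
Tool frame: the origin (TCP) lies midway between the tips of the shut fingers; the grasp point (between the pads) lies 19 mm behind it; z points along the fingers, y is the line along which they close (so a half turn about z gives the same grasp; the last joint's range is limited). The gripper opens to 85 mm and grips with 20 to 120 N. Pads are 22 mm wide; open, the fingers measure 114 mm over their backs; the gripper's body (76 mm by 85 mm) begins 54 mm behind the grasp point. The pads swing forward as they close: fully open they stand 13 mm farther back than shut.
Start: joints at [-1.237, 0.48, 1.596, -0, 1.065, -0.047], TCP at [241.596, -603.426, 231.297] pointing down, gripper open.
Joint ranges: [-2.75, 2.75], [-0.82, 2.05], [0.23, 2.67], [-1.56, 4.7], [0.09, 2.69], [-2.92, 2.92]. Speed limits (rad/s): [1.89, 1.89, 2.39, 3.01, 3.01, 3.01].

## Interface

Orientations are given as a unit quaternion [w, x, y, z].
In Python, from rig import monitor, optics, job_done gives the robot as it stands.
- The arm moves only by the tool carry_out, never from a script. Its arguments are lists of equal length, an entry for each row: "dr": the turn, a rotation vector about the tool's x, y, z in degrees, a list of three; "delta_pos": the shift along the tool's x, y, z in mm, a list of three; "claw": the finger opening in mm, from 0 to 85.4. In form: {"dr": [[rx, ry, rz], ...], "delta_pos": [[x, y, z], ...], "claw": [claw, ...]}. A call has 1 to 12 rows; each row shifts and turns the commanded pose from where the row before left it, along the tool's axes as they then stand; what a row does not reach is not made up. A row lasts 1/8 s, in which the tool goes at most 62.5 mm and 10.7 degrees, less where a joint would pass 70% of its speed; a pose out of reach is approached as far as the arm can. A call with a gripper value outside its range is refused whole. The fingers move at their own pace and stop on an object; the grip force is fixed at half the most. Time passes only in rows, so rows that do not move let the fingers close. It gives the time, the measured TCP pose, the force, the opening and the grip force at its end, in the units of the state.
- monitor.get_state(): the state, without advancing time (a new reading comes with each control period).
- optics.capture(name): name is "scene" or "top" or "wrist"; returns (picture, depth): 480x640x3 uint8, red, green, blue; 480x640 float32, mm along the optical axis (not along the pixel's ray), 0 where there is no reading.
- optics.get_calibration(name): a dict with "fx", "fy", "cx", "cy" (pixels), "xyz" and "rotation" of the camera in the world; the wrist camera has in their place "mount" (4x4, takes a point from camera to tool coordinates, whose origin is the TCP and whose axes are the flange's). Camera axes: x right, y down, z forward; pixel columns grow to the right and rows downward; lengths in mm; the calibration is good to about 2 mm. A picture is of the moment at which its call begins: read the wrist's pose just before it. get_calibration takes no time and is no camera call.
- job_done(): hands the job in; it is judged then, once.
The state is a dict: "clock": time; "joint_pos": joint angles; "qd": joint speeds; "joint_efforts": joint torques, N m; "tcp_pos": TCP position; "orientation": TCP orientation; "contact_force": force on the tool from outside, world axes, zero at the start; "moment": the same for the moment, N m; "finger_gap": opening from 0.0 (shut) to 1.0 (fully open); "gripper_force": force on a finger pad.
Only numpy, scipy, OpenCV 4.12 (cv2) and the standard library are available. Lean on these libraries where they do the work, as an engineer would, in place of code of your own. Each camera call takes 0.05 s, during which the arm holds its last target. There are 200 camera calls.

## Working session

There is one attempt and no reset: what is moved stays moved. The work goes in short steps, Python scripts to look and compute and a tool call to move; the robot and the scene stay as the last step left them, time stands still between calls to the robot, and variables do not carry over. Pictures are saved under pics/ and viewed, at most 10 in all, crops included, and the job is handed in when it is done.

Besides the shell and the picture viewer there is one more tool, called as name(argument=value, ...) on one line, values as JSON. carry_out: Moves the arm, as the interface text tells. Its arguments: {"type":"object","properties":{"dr":{"type":"array"},"delta_pos":{"type":"array"},"claw":{"type":"array"}},"required":["dr","delta_pos","claw"]}

```bash
mkdir -p pics; cat > h.py <<'E'
import numpy as np, cv2, json
from scipy.spatial.transform import Rotation as R
from rig import monitor, optics, job_done
def cap(n):
    s=monitor.get_state(); im,d=optics.capture(n); c=optics.get_calibration(n)
    if 'mount' in c:
        q=s['orientation']; T=np.eye(4); T[:3,:3]=R.from_quat([q[1],q[2],q[3],q[0]]).as_matrix(); T[:3,3]=s['tcp_pos']
        M=T@np.array(c['mount'])
    else:
        M=np.eye(4); r=np.array(c['rotation']); M[:3,3]=c['xyz']
        M[:3,:3]=r if r.shape==(3,3) else R.from_quat([r[1],r[2],r[3],r[0]]).as_matrix()
    return im,d,c,M
def cloud(d,c,M):
    v,u=np.mgrid[:480,:640]; P=np.stack([(u-c['cx'])/c['fx']*d,(v-c['cy'])/c['fy']*d,d],-1)
    return P@M[:3,:3].T+M[:3,3]
def ray(u,v,z,c,M):
    r=M[:3,:3]@np.array([(u-c['cx'])/c['fx'],(v-c['cy'])/c['fy'],1]); return M[:3,3]+r*(z-M[2,3])/r[2]
def save(n,im): cv2.imwrite('pics/'+n+'.png',im[...,::-1])
E
python3 - <<'E'
from h import *
for n in('scene','top'):
    im,d,c,M=cap(n); save(n,im); np.savez(n+'.npz',im=im,d=d,M=M); json.dump({k:float(c[k]) for k in('fx','fy','cx','cy')},open(n+'.json','w')); print(n,c)
s=monitor.get_state();print(s)
print(optics.get_calibration('wrist'))
E
```

```text
scene {'fx': 497.83180747292215, 'fy': 497.83180747292215, 'cx': 315.4397179049611, 'cy': 241.85929122850953, 'xyz': array([1251.42453555, -727.13711657,  853.73397789]), 'rotation': array([-0.44690559,  0.82403125,  0.30123667, -0.17465497])}
top {'fx': 499.0555125920591, 'fy': 499.0555125920591, 'cx': 318.3428510226358, 'cy': 243.22029388731036, 'xyz': array([ 350.59228542,  104.12180446, 1418.95442801]), 'rotation': array([ 0.04244886, -0.69806103,  0.71315288, -0.04818566])}
{'clock': 0.1, 'joint_pos': array([-1.23664913e+00,  4.80783749e-01,  1.59681036e+00, -3.15692638e-05,
        1.06508827e+00, -4.66283733e-02]), 'qd': array([-0.00162957, -0.00144344, -0.00150015,  0.0016286 , -0.00111512,
        0.00034214]), 'joint_efforts': array([ 1.80042254e-03, -9.52255011e+01, -4.31039035e+01,  1.23194782e-04,
        5.30161837e-03, -8.69695918e-05]), 'tcp_pos': array([ 241.43881022, -603.10090155,  230.7272585 ]), 'orientation': array([-5.37267482e-04,  9.81929330e-01,  1.89247176e-01, -9.17223915e-05]), 'contact_force': array([ 0.52730361,  1.27483843, -0.28830712]), 'moment': array([ 0.03125071, -0.03299287, -0.00915729]), 'gripper_force': 0.0, 'finger_gap': 1.0049719963746047}
{'fx': 361.07176280004876, 'fy': 361.07176280004876, 'cx': 315.53233887940746, 'cy': 241.05136172491206, 'mount': array([[ 2.59849473e-04, -9.44901636e-01, -3.27354290e-01,
         8.44328264e+01],
       [ 9.99999959e-01,  2.05444618e-04,  2.00774845e-04,
         1.11876274e+00],
       [-1.22459302e-04, -3.27354328e-01,  9.44901650e-01,
        -1.43230801e+02],
       [ 0.00000000e+00,  0.00000000e+00,  0.00000000e+00,
         1.00000000e+00]])}
```

View pics/scene.png

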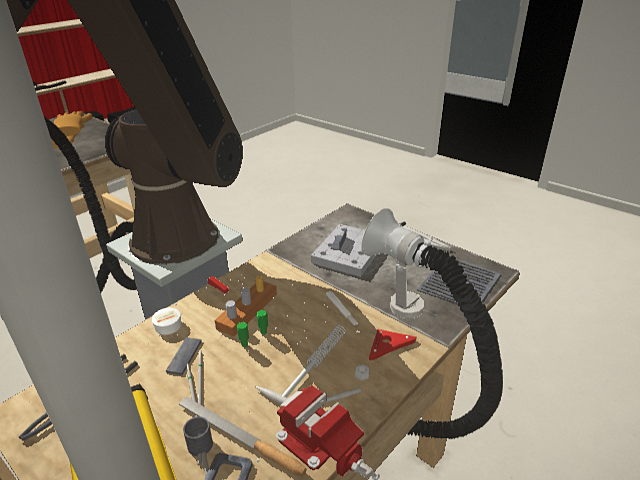

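View pics/top.png

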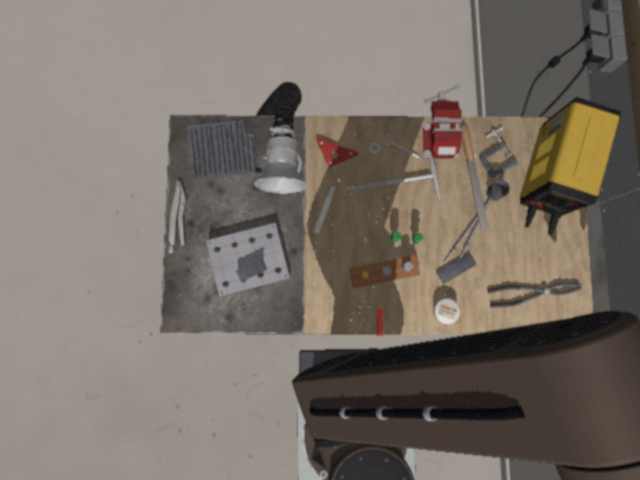

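The scene view shows the rack at about (246,305), with two grey pins at (231,310) and (246,297) and the brass pin at (261,285). Two green look-alikes stand free at (243,333) and (262,320). The top view shows the plate at (248,258) with the angle on it, the rack at (385,271), and the nozzle at (280,185). The steel pins are at top (387,271) and (408,267), and the brass pin is at (367,275). I'll measure roughly from depth next, then look with the wrist camera.

```bash
python3 - <<'E'
from h import *
z=np.load('top.npz');c=json.load(open('top.json'));P=cloud(z['d'],c,z['M'])
for n,u,v,h in(('brass',367,275,70),('p',387,271,70),('p',408,267,70),('plateTL',208,239,28),('TR',280,223,28),('BR',290,279,28),('BL',219,296,28),('angle',251,264,30),('rackcorn',352,285,30),('',419,275,30),('tin',447,311,32),('flatbar',457,265,8),('nozzle',280,186,200)):
    print(n,P[v,u].round(),ray(u,v,h,c,z['M']).round())
for (u0,u1,v0,v1) in((350,422,255,290),(205,292,220,298)):
    print((np.percentile(P[v0:v1,u0:u1,2],[5,25,50,75,95,99])).round())
E
```

```text
brass [435. -38.  70.] [435. -38.  70.]
p [445. -93.  72.] [445. -93.  70.]
p [ 455. -151.   66.] [ 454. -150.   70.]
plateTL [552. 406.   4.] [548. 401.  28.]
TR [595. 200.  -1.] [590. 198.  28.]
BR [433. 173.   3.] [431. 172.  28.]
BL [389. 375.  -2.] [388. 369.  28.]
angle [472. 276.  64.] [475. 280.  30.]
rackcorn [412.  -2.  -1.] [411.  -0.  30.]
 [ 436. -194.   -2.] [ 434. -188.   30.]
tin [ 333. -259.   34.] [ 333. -260.   32.]
flatbar [ 462. -303.    4.] [ 462. -302.    8.]
nozzle [670. 189. 137.] [654. 185. 200.]
[-4.  0. 26. 30. 68. 72.]
[ 0.  5. 28. 32. 36. 53.]
```

carry_out(dr=[[0, 0, 0], [0, 0, 0], [0, 0, 0], [0, 0, 0], [0, 0, 0], [0, 0, 0], [0, 0, 0], [0, 0, 0], [0, 0, 0], [0, 0, 0], [0, 0, 0], [0, 0, 0]], delta_pos=[[32, -33, 0], [32, -33, 0], [32, -33, 0], [32, -33, 0], [32, -33, 0], [32, -33, 0], [32, -33, 0], [32, -33, 0], [32, -33, 0], [32, -33, 0], [32, -33, 0], [32, -33, 0]], claw=[85, 85, 85, 85, 85, 85, 85, 85, 85, 85, 85, 85])

```text
clock: 1.6
tcp_pos: [451.2, -91.6, 231.3]
orientation: [-0.0, 0.982, 0.189, -0.0]
contact_force: [0.4, -1.1, 0.4]
finger_gap: 0.992
gripper_force: 0.0
```

carry_out(dr=[[0, 0, -9.8], [0, 0, -9.8], [0, 0, -9.8], [0, 0, -9.8], [0, 0, -9.8], [0, 0, -9.8], [0, 0, -9.8], [0, 0, -9.8], [0, 0, 0]], delta_pos=[[0, 0, 0], [0, 0, 0], [0, 0, 0], [0, 0, 0], [0, 0, 0], [0, 0, 0], [0, 0, 0], [0, 0, 0], [0, 0, 0]], claw=[60, 60, 60, 60, 60, 60, 60, 60, 60])

```text
clock: 2.72
tcp_pos: [450.8, -93.0, 231.2]
orientation: [-0.0, 0.642, 0.767, -0.0]
contact_force: [0.6, 0.5, 0.4]
finger_gap: 0.703
gripper_force: 0.0
```

```bash
cat >> h.py <<'E'
def yaw():
    q=monitor.get_state()['orientation']; x=R.from_quat([q[1],q[2],q[3],q[0]]).as_matrix(); return np.arctan2(x[1,0],x[0,0]), x
def heads(P,zlo,zhi,box):
    m=((P[...,2]>zlo)&(P[...,2]<zhi)&(P[...,0]>box[0])&(P[...,0]<box[1])&(P[...,1]>box[2])&(P[...,1]<box[3])).astype(np.uint8)
    n,l,st,ce=cv2.connectedComponentsWithStats(m); out=[]
    for i in range(1,n):
        if st[i,4]>150:
            Q=P[l==i]; (cx,cy),r=cv2.minEnclosingCircle(Q[:,:2].astype(np.float32)); out.append((np.median(Q,0).round(1),ce[i].round(),round(cx,1),round(cy,1),round(r,1),st[i,4]))
    return out
E
python3 - <<'E'
from h import *
im,d,c,M=cap('wrist'); save('w1',im); P=cloud(d,c,M); print(monitor.get_state()['tcp_pos'],yaw()[0],monitor.get_state()['clock'])
for o in heads(P,64,76,(390,500,-200,20)): print(*o, im[int(o[1][1]),int(o[1][0])])
m=(abs(P[...,2]-30)<4)&(abs(P[...,0]-445)<80)&(abs(P[...,1]+93)<150)
print(cv2.minAreaRect(P[m][:,:2].astype(np.float32)))
E
```

```text
[450.79585002 -93.03003125 231.19553449] 1.745248355731492 2.775
[438.8 -35.1  70.6] [313. 147.] 438.8 -35.2 9.8 454 [117  86  35]
[449.4 -93.5  70.6] [314. 218.] 449.6 -94.4 12.5 616 [85 83 83]
[ 460.2 -151.9   70.5] [314. 280.] 460.4 -153.3 12.5 528 [167 163 164]
((449.6494140625, -94.96430206298828), (56.150211334228516, 190.5697784423828), 10.369918823242188)
```

View pics/w1.png

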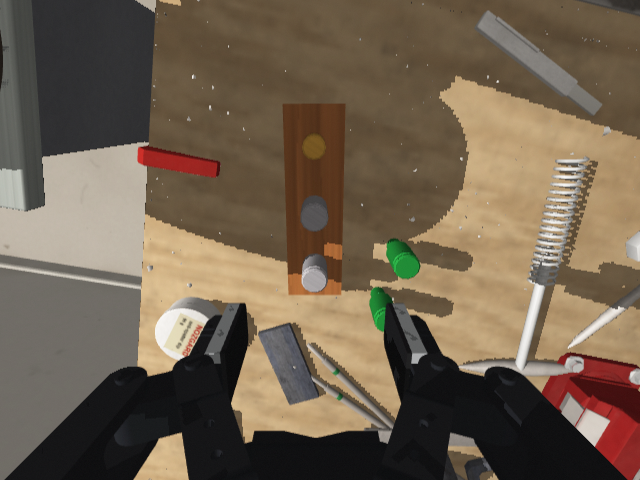

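Candidates in the wrist view:
- **(314,215) grey, 25 mm head:** steel.
- **(314,272) grey, 25 mm head:** steel.
- **(314,147) gold, 20 mm head:** brass.
- **(403,258) and (380,308) green:** look-alikes standing outside the rack.

The two grey ones in the rack fit the description. I'll confirm with a crop.

```bash
python3 -c "
import cv2;i=cv2.imread('pics/w1.png')[100:320,240:460];cv2.imwrite('pics/w1c.png',cv2.resize(i,None,fx=2.5,fy=2.5))"
```

```text
(no output)
```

View pics/w1c.png

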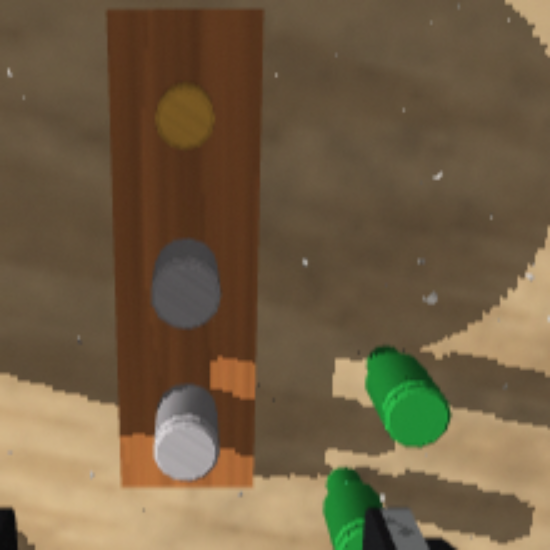

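carry_out(dr=[[0, 0, -0.4], [0, 0, 0], [0, 0, 0], [0, 0, 0], [0, 0, 0], [0, 0, 0], [0, 0, 0], [0, 0, 0], [0, 0, 0], [0, 0, 0], [0, 0, 0], [0, 0, 0]], delta_pos=[[-1, -1.5, 40], [0, 0, 40], [0, 0, 40], [0, 0, 30], [0, 0, 25], [0, 0, 20], [0, 0, 0], [0, 0, 0], [0, 0, 0], [0, 0, 0], [0, 0, 0], [0, 0, 0]], claw=[55, 55, 55, 55, 55, 55, 55, 0, 0, 0, 0, 0])

```text
clock: 4.28
tcp_pos: [450.3, -94.5, 37.3]
orientation: [0.001, 0.639, 0.769, 0.0]
contact_force: [-1.3, 0.8, 6.3]
finger_gap: 0.277
gripper_force: 58.5
```

The crop shows the gold pin at (185,115) and plain steel pins at (185,285) and (187,450). The green pins stand outside the rack. The middle steel pin is gripped, so I'll lift it and look at the plate.

carry_out(dr=[[0, 0, 0], [0, 0, 0], [0, 0, 0], [0, 0, 0], [0, 0, 0], [0, 0, 0]], delta_pos=[[0, 0, -15], [0, 0, -30], [0, 0, -45], [0, 0, -50], [0, 0, -50], [0, 0, 0]], claw=[0, 0, 0, 0, 0, 0])

```text
clock: 5.03
tcp_pos: [451.5, -94.8, 231.0]
orientation: [0.004, 0.639, 0.769, 0.002]
contact_force: [0.6, 0.5, -1.9]
finger_gap: 0.275
gripper_force: 59.1
```

carry_out(dr=[[0, 0, 0], [0, 0, 0], [0, 0, 0], [0, 0, 0], [0, 0, 0], [0, 0, 0], [0, 0, 0], [0, 0, 0], [0, 0, 0], [0, 0, 0]], delta_pos=[[36, 13, 0], [36, 13, 0], [36, 13, 0], [36, 13, 0], [36, 13, 0], [36, 13, 0], [36, 13, 0], [36, 13, 0], [0, 0, 0], [0, 0, 0]], claw=[0, 0, 0, 0, 0, 0, 0, 0, 0, 0])

```text
clock: 6.28
tcp_pos: [498.0, 207.6, 226.1]
orientation: [-0.0, 0.638, 0.77, -0.001]
contact_force: [-0.3, -1.1, -1.8]
finger_gap: 0.277
gripper_force: 59.2
```

```bash
python3 - <<'E'
from h import *
im,d,c,M=cap('wrist'); save('w2',im); P=cloud(d,c,M); np.savez('w2.npz',im=im,P=P,M=M); print(monitor.get_state()['tcp_pos'],yaw()[0],monitor.get_state()['clock'])
m=(abs(P[...,2]-28)<4)&(abs(P[...,0]-489)<160)&(abs(P[...,1]-286)<180)
print(cv2.minAreaRect(P[m][:,:2].astype(np.float32)), np.median(P[m][:,2]))
E
```

```text
[498.1452987  207.23518949 226.15149601] 1.755917192896789 6.325
((492.4086608886719, 285.47296142578125), (160.53038024902344, 195.43995666503906), 13.470873832702637) 31.64038571760426
```

View pics/w2.png

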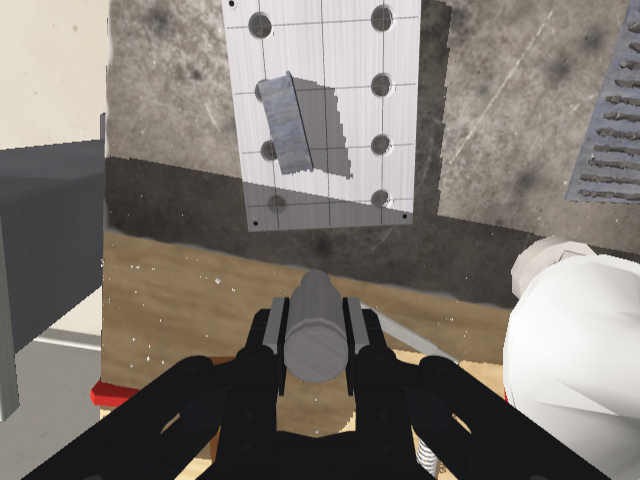

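The wrist view shows the plate with its far row at right: (382,17), (382,85), (382,145) and (382,197). The angle is at (290,125), and the steel pin is held upright at (315,330). The plate top is at z 32, because of the 4 mm sheet. Next I'll measure the bores.

```bash
cat >> h.py <<'E'
def bores(im,d,c,M,seeds,z=32,w=22,thr=95):
    g=cv2.cvtColor(im,cv2.COLOR_RGB2GRAY); out=[]
    for u,v in seeds:
        u0,v0=max(u-w,0),max(v-w,0); s=g[v0:v+w,u0:u+w]; b=(s<thr*np.median(s)/130).astype(np.uint8)
        b=cv2.morphologyEx(b,cv2.MORPH_OPEN,np.ones((5,5),np.uint8)); n,l,st,ce=cv2.connectedComponentsWithStats(b)
        i=1+np.argmax(st[1:,4]); cn=max(cv2.findContours((l==i).astype(np.uint8),0,1)[0],key=len)
        q=np.array([ray(p[0]+u0,p[1]+v0,z,c,M)[:2] for p in cn[:,0]],np.float32); (x,y),r=cv2.minEnclosingCircle(q)
        e=cv2.fitEllipse(q); out.append(e[0]); print((u,v),'circ',round(x,1),round(y,1),round(r,1),'ell',np.round(e[0],1),np.round(e[1],1))
    return np.array(out)
E
python3 - <<'E'
from h import *
z=np.load('w2.npz');c=optics.get_calibration('wrist');M=z['M']
b=bores(z['im'],None,c,M,[(382,85),(382,145),(382,197),(260,25),(277,204)])
print('corners',[ray(u,v,32,c,M)[:2].round(1) for u,v in((413,223),(248,231))])
print('spacing',np.linalg.norm(b[0]-b[1]),np.linalg.norm(b[2]-b[1]),'yaw',np.arctan2(*(b[0]-b[2])[::-1])-np.pi/2)
E
```

```text
(382, 85) circ 533.0 324.8 9.4 ell [532.3 324.5] [15.2 18.7]
(382, 145) circ 543.7 276.3 9.3 ell [544.  276.2] [15.2 17.9]
(382, 197) circ 561.0 216.3 22.2 ell [559.5 219.5] [28.8 41.2]
(260, 25) circ 424.2 350.0 9.7 ell [424.2 349.9] [18.  18.4]
(277, 204) circ 462.0 208.2 6.7 ell [462.  207.9] [ 8.5 11.9]
corners [array([593.8, 210.4]), array([437.3, 172.5])]
spacing 49.68852016721987 58.76933220007054 yaw 0.2532667181379358
```

```bash
python3 - <<'E'
from h import *
z=np.load('w2.npz');P=z['P'];t=np.array([498.15,207.24,226.15]);X=yaw()[1]
Q=(P-t)@X
s=Q[285:385,280:352]; m=(s[...,2]<-5)&(abs(s[...,1])<16)&(abs(s[...,0])<25)
for lo in(-40,-34,-31): 
    k=s[m&(s[...,2]>lo-3)&(s[...,2]<lo+3)]; print(lo,len(k), k.min(0).round(1) if len(k) else '',k.max(0).round(1) if len(k) else '')
top=s[(abs(s[...,1])<16)&(abs(s[...,0])<25)]; h=np.percentile(top[:,2],1); k=top[top[:,2]<h+3].astype(np.float32); print(h,cv2.minEnclosingCircle(k[:,:2]))
# nose
n=Q[268:300,295:335]; k=n[abs(n[...,1])<12]; k=k[(k[:,2]>-20)&(k[:,2]<60)];print(np.percentile(k,[0,10,50,90,100],axis=0).round(1))
d=np.array([543.8-t[0],276.2-t[1],0]);print((X.T@d).round(1))
E
```

```text
-40 221 [ -7.5 -12.6 -39.5] [ 11.   12.8 -37. ]
-34 3196 [-11.6 -12.6 -37. ] [ 14.   12.8 -31. ]
-31 3097 [-11.6 -13.  -34. ] [ 14.   13.2 -28. ]Traceback (most recent call last):
  File "<stdin>", line 7, in <module>
cv2.error: OpenCV(4.12.0) /io/opencv/modules/imgproc/src/shapedescr.cpp:201: error: (-215:Assertion failed) count >= 0 && (depth == CV_32F || depth == CV_32S) in function 'minEnclosingCircle'
```

carry_out(dr=[[0, 0, -2.7], [0, 0, 0], [0, 0, 0], [0, 0, 0], [0, 0, 0], [0, 0, 0], [0, 0, 0], [0, 0, 0], [0, 0, 0], [0, 0, 0]], delta_pos=[[0, 0, 0], [18, 20, 0], [18, 20, 0], [19.5, 20.5, 0], [0, 0, 40], [0, 0, 40], [0, 0, 40], [0, 0, 20], [0, 0, 0], [0, 0, 0]], claw=[0, 0, 0, 0, 0, 0, 0, 0, 0, 0])

```text
clock: 7.58
tcp_pos: [545.5, 275.5, 87.3]
orientation: [0.0, 0.621, 0.784, 0.0]
contact_force: [0.3, -0.2, -1.7]
finger_gap: 0.272
gripper_force: 59.2
```

```bash
python3 - <<'E'
from h import *
im,d,c,M=cap('wrist'); save('w3',im); P=cloud(d,c,M); t=monitor.get_state()['tcp_pos'];print(t,yaw()[0],monitor.get_state()['clock']); np.savez('w3.npz',im=im,P=P,M=M)
E
```

```text
[545.59064604 275.73017448  87.54290279] 1.8026699078320805 7.625
```

View pics/w3.png

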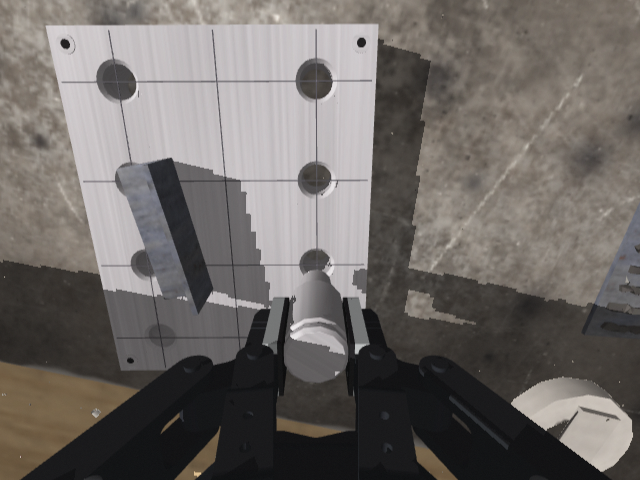

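The view shows the pin nose at (317,275) just over the right bore at (316,262), the left bore at (315,178), the outer far bore at (315,80), and the angle at (165,235). Now I'll refine.

```bash
python3 - <<'E'
from h import *
z=np.load('w3.npz');c=optics.get_calibration('wrist');M=z['M'];P=z['P']
b=bores(z['im'],None,c,M,[(315,80),(315,178),(117,80)],w=28)
e=(b[0]-b[1]);print('len',np.linalg.norm(e),'yaw',np.arctan2(e[1],e[0])-np.pi/2)
print('right pred',b[1]-e, np.linalg.norm(b[0]-b[2]), 'left',b[1])
bl=[ray(u,v,32,c,M)[:2].round(1) for u,v in((316,251),(301,264),(331,262))];print(bl)
t=np.array([545.55,275.6,87.5]);X=yaw()[1];Q=(P-t)@X;s=Q[285:385,280:352]
k=s[(abs(s[...,0])<25)&(s[...,2]>-36)&(s[...,2]<-28)&(abs(s[...,1])<13.5)];print(k.min(0),k.max(0))
E
```

```text
(315, 80) circ 521.2 373.4 9.8 ell [521.4 373.3] [17.9 18.5]
(315, 178) circ 532.6 324.7 9.8 ell [532.8 325. ] [16.7 18.6]
(117, 80) circ 424.6 349.8 9.9 ell [424.5 349.9] [18.3 19.4]
len 49.629078322310825 yaw 0.23266250510043607
right pred [544.25872803 276.66809082] 99.6575102363294 left [532.8157959  324.95996094]
[array([544. , 283.8]), array([537.2, 273.7]), array([554.2, 279. ])]
[-12.84037173 -12.9716773  -35.99202266] [ 13.14350983  13.05724446 -28.00304989]
```

carry_out(dr=[[0, 0, 0], [0, 0, 0], [0, 0, 0], [0, 0, 0], [0, 0, 0], [0, 0, 0], [0, 0, 0]], delta_pos=[[0.3, -1.3, 0], [0, 0, 12], [0, 0, 10], [0, 0, 8], [0, 0, 6], [0, 0, 6], [0, 0, 0]], claw=[0, 0, 0, 0, 0, 0, 0])

```text
clock: 8.5
tcp_pos: [545.3, 275.8, 43.6]
orientation: [0.001, 0.62, 0.784, 0.001]
contact_force: [11.3, -3.4, -8.3]
finger_gap: 0.275
gripper_force: 59.3
```

carry_out(dr=[[0, 0, 0], [0, 0, 0], [0, 0, 0], [0, 0, 0]], delta_pos=[[-0.3, 0.8, 2], [0, 0, 2], [0, 0, 1.5], [0, 0, 0]], claw=[0, 0, 0, 0])

```text
clock: 9.0
tcp_pos: [545.6, 275.8, 39.3]
orientation: [0.001, 0.62, 0.784, 0.001]
contact_force: [2.1, -5.2, 14.4]
finger_gap: 0.273
gripper_force: 62.2
```

carry_out(dr=[[0, 0, 0], [0, 0, 0], [0, 0, 0], [0, 0, 0], [0, 0, 0], [0, 0, 0], [0, 0, 0], [0, 0, 0], [0, 0, 0]], delta_pos=[[0, 0, 0], [0, 0, 0], [0, 0, 0], [0, 0, -15], [0, 0, -35], [0, 0, -45], [0, 0, -50], [0, 0, -45], [0, 0, 0]], claw=[50, 50, 50, 50, 50, 50, 50, 50, 50])

```text
clock: 10.12
tcp_pos: [546.2, 276.6, 233.6]
orientation: [0.002, 0.62, 0.784, 0.003]
contact_force: [0.3, 0.1, -1.1]
finger_gap: 0.584
gripper_force: 0.0
```

```bash
python3 - <<'E'
from h import *
im,d,c,M=cap('wrist'); P=cloud(d,c,M); s=monitor.get_state();print(s['tcp_pos'],yaw()[0],s['clock'],s['joint_pos'])
np.savez('w4.npz',im=im,P=P,M=M); save('w4',im)
for o in heads(P,60,90,(490,600,230,320)): print(*o)
for o in heads(P,55,68,(380,510,200,380)): print(*o)
E
```

```text
[545.13680676 276.12840151 231.33720347] 1.803336927004958 10.175 [4.19250804e-01 4.23648480e-01 1.69278566e+00 5.75402985e-06
 1.02118744e+00 1.86708655e-01]
[545.3 277.3  72.5] [313. 216.] 545.7 275.6 12.6 661
[470.4 283.5  62.2] [232. 187.] 470.7 281.1 40.0 503
```

```bash
python3 - <<'E'
from h import *
z=np.load('top.npz');c=json.load(open('top.json'));print([ray(u,v,65,c,z['M']).round() for u,v in((396,238),(417,238))])
z=np.load('w4.npz');P=z['P']
m=(P[...,2]>50)&(P[...,2]<68)&(P[...,0]>380)&(P[...,0]<515)&(P[...,1]>200)&(P[...,1]<380)
print(cv2.minAreaRect(P[m][:,:2].astype(np.float32)))
E
```

```text
[array([ 535., -122.,   65.]), array([ 534., -180.,   65.])]
((471.073486328125, 281.22930908203125), (3.7351577281951904, 79.97169494628906), 24.03854751586914)
```

carry_out(dr=[[0, 0, 0], [0, 0, 0], [0, 0, 0], [0, 0, 0], [0, 0, 0], [0, 0, 0], [0, 0, 0], [0, 0, 0], [0, 0, 0], [0, 0, 0], [0, 0, 2.9], [0, 0, 0]], delta_pos=[[-39.8, -18.1, 0], [-39.8, -18.1, 0], [-39.8, -18.1, 0], [-39.8, -18.1, 0], [-39.8, -18.1, 0], [-39.8, -18.1, 0], [-39.8, -18.1, 0], [-39.8, -18.1, 0], [-39.8, -18.1, 0], [-39.8, -18.1, 0], [0, 0, 0], [0, 0, 0]], claw=[50, 50, 50, 50, 50, 50, 50, 50, 50, 50, 50, 50])

```text
clock: 11.68
tcp_pos: [459.2, -153.4, 228.1]
orientation: [-0.001, 0.64, 0.768, -0.0]
contact_force: [-0.2, 0.7, 0.6]
finger_gap: 0.587
gripper_force: 0.0
```

carry_out(dr=[[0, 0, 0], [0, 0, 0], [0, 0, 0], [0, 0, 0], [0, 0, 0], [0, 0, 0], [0, 0, 0], [0, 0, 0], [0, 0, 0], [0, 0, 0], [0, 0, 0]], delta_pos=[[0.3, 1, 40], [0, 0, 40], [0, 0, 40], [0, 0, 30], [0, 0, 22], [0, 0, 20], [0, 0, 0], [0, 0, 0], [0, 0, 0], [0, 0, 0], [0, 0, 0]], claw=[50, 50, 50, 50, 50, 50, 50, 0, 0, 0, 0])

```text
clock: 13.05
tcp_pos: [461.2, -152.8, 37.6]
orientation: [0.001, 0.64, 0.768, 0.0]
contact_force: [-1.1, 3.2, 9.7]
finger_gap: 0.273
gripper_force: 58.8
```

carry_out(dr=[[0, 0, 0], [0, 0, 0], [0, 0, 0], [0, 0, 0], [0, 0, 0], [0, 0, -2.9]], delta_pos=[[0, 0, -15], [0, 0, -30], [0, 0, -45], [0, 0, -50], [0, 0, -50], [0, 0, 0]], claw=[0, 0, 0, 0, 0, 0])

```text
clock: 13.8
tcp_pos: [462.7, -153.5, 231.7]
orientation: [0.004, 0.62, 0.785, 0.001]
contact_force: [0.3, -0.1, -2.7]
finger_gap: 0.274
gripper_force: 59.1
```

carry_out(dr=[[0, 0, 0], [0, 0, 0], [0, 0, 0], [0, 0, 0], [0, 0, 0], [0, 0, 0], [0, 0, 0], [0, 0, 0], [0, 0, 0], [0, 0, 0], [0, 0, 0], [0, 0, 0]], delta_pos=[[44.8, 18, 0], [44.8, 18, 0], [44.8, 18, 0], [44.8, 18, 0], [44.8, 18, 0], [44.8, 18, 0], [44.8, 18, 0], [44.8, 18, 0], [44.8, 18, 0], [44.8, 18, 0], [0, 0, 0], [0, 0, 0]], claw=[0, 0, 0, 0, 0, 0, 0, 0, 0, 0, 0, 0])

```text
clock: 15.3
tcp_pos: [532.3, 324.3, 227.4]
orientation: [0.0, 0.62, 0.785, -0.0]
contact_force: [-0.6, -0.2, -1.8]
finger_gap: 0.275
gripper_force: 59.2
```

carry_out(dr=[[0, 0, 0], [0, 0, 0], [0, 0, 0], [0, 0, 0], [0, 0, 0], [0, 0, 0]], delta_pos=[[0, 0, 40], [0, 0, 40], [0, 0, 40], [0, 0, 20], [0, 0, 0], [0, 0, 0]], claw=[0, 0, 0, 0, 0, 0])

```text
clock: 16.05
tcp_pos: [533.5, 324.3, 88.1]
orientation: [0.0, 0.621, 0.784, 0.001]
contact_force: [-0.4, 0.2, -1.4]
finger_gap: 0.275
gripper_force: 59.2
```

```bash
python3 - <<'E'
from h import *
c=optics.get_calibration('wrist')
im,d,c,M=cap('wrist'); P=cloud(d,c,M); t=monitor.get_state()['tcp_pos'];print(t,yaw()[0],monitor.get_state()['clock']); save('w5',im)
# far-row outer-left bore seed from projection
p=np.linalg.inv(M)@np.array([521.3,373.4,32,1]); u,v=int(c['fx']*p[0]/p[2]+c['cx']),int(c['fy']*p[1]/p[2]+c['cy'])
b=bores(im,d,c,M,[(u,v)],w=28)
X=yaw()[1];Q=(P-t)@X;s=Q[285:385,280:352]
k=s[(abs(s[...,0])<25)&(s[...,2]>-38)&(s[...,2]<-28)&(abs(s[...,1])<13.5)];print(k.min(0),k.max(0),np.median(k,0))
E
```

```text
[533.60973554 324.55846468  88.33557219] 1.8027746077846822 16.1
(314, 178) circ 521.0 373.3 9.6 ell [521.  373.6] [16.7 18.5]
[-13.03257692 -13.13457059 -37.99893321] [ 12.15258255  12.92878084 -28.01885915] [  1.5263801    0.11185429 -32.64637059]
```

carry_out(dr=[[0, 0, 0], [0, 0, 0], [0, 0, 0], [0, 0, 0], [0, 0, 0], [0, 0, 0]], delta_pos=[[0, 0, 12], [0, 0, 10], [0, 0, 8], [0, 0, 6], [0, 0, 6], [0, 0, 0]], claw=[0, 0, 0, 0, 0, 0])

```text
clock: 16.85
tcp_pos: [533.5, 324.8, 44.2]
orientation: [0.0, 0.62, 0.784, 0.0]
contact_force: [7.6, -0.1, -5.8]
finger_gap: 0.274
gripper_force: 59.1
```

carry_out(dr=[[0, 0, 0], [0, 0, 0], [0, 0, 0], [0, 0, 0]], delta_pos=[[0, 0.6, 2], [0, 0, 2], [0, 0, 1.8], [0, 0, 0]], claw=[0, 0, 0, 0])

```text
clock: 17.35
tcp_pos: [533.7, 324.9, 39.7]
orientation: [0.0, 0.62, 0.784, 0.0]
contact_force: [2.5, -2.1, 11.9]
finger_gap: 0.277
gripper_force: 61.3
```

carry_out(dr=[[0, 0, 0], [0, 0, 0], [0, 0, 0], [0, 0, 0], [0, 0, 0], [0, 0, 0], [0, 0, 0], [0, 0, 0], [0, 0, 0]], delta_pos=[[0, 0, 0], [0, 0, 0], [0, 0, 0], [0, 0, -15], [0, 0, -35], [0, 0, -45], [0, 0, -50], [0, 0, -45], [0, 0, 0]], claw=[50, 50, 50, 50, 50, 50, 50, 50, 50])

```text
clock: 18.48
tcp_pos: [535.1, 325.8, 233.9]
orientation: [0.001, 0.62, 0.784, 0.003]
contact_force: [0.4, 0.7, -0.6]
finger_gap: 0.587
gripper_force: 0.0
```

```bash
python3 - <<'E'
from h import *
im,d,c,M=cap('wrist'); P=cloud(d,c,M); s=monitor.get_state();print(s['tcp_pos'],yaw()[0],s['clock'])
np.savez('w6.npz',im=im,P=P,M=M); save('w6',im)
for o in heads(P,67,90,(490,600,230,360)): print(*o)
m=(P[...,2]>50)&(P[...,2]<66)&(P[...,0]>380)&(P[...,0]<512)&(P[...,1]>200)&(P[...,1]<380)
print(cv2.minAreaRect(P[m][:,:2].astype(np.float32)))
E
```

```text
[534.09436972 325.20903567 231.53323786] 1.8033016885760527 18.525
[533.7 324.9  72.5] [312. 218.] 534.0 324.2 12.4 603
[545.3 276.9  72.6] [313. 270.] 545.7 276.1 12.4 529
((471.1383972167969, 281.5206298828125), (3.700920820236206, 79.95295715332031), 24.326974868774414)
```

View pics/w6.png

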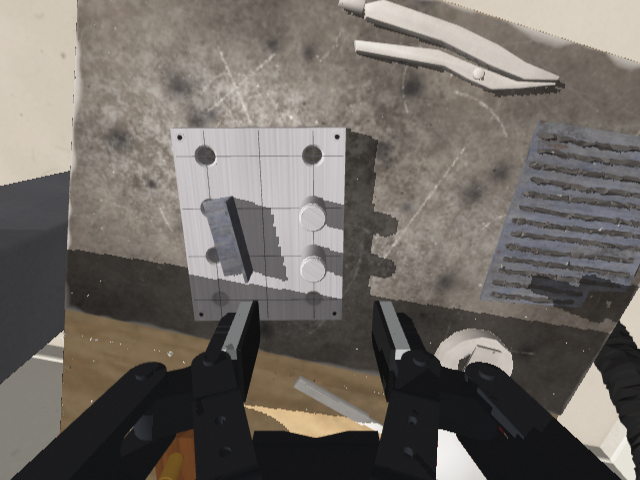

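Both pins are seated: their head tops are at z 72.5, seen at (312,215) and (313,268). The angle's upright edge runs at about (240,235), with the open side to the left. Its yaw is 0.42 rad against the plate's 0.23. Next I'll turn the gripper square to the angle, with the fingers 40 mm apart, over its inside.

carry_out(dr=[[0, 0, 0], [0, 0, 0], [0, 0, 0], [0, 0, 9.9], [0, 0, 9.9], [0, 0, 9.9], [0, 0, 9.9], [0, 0, 9.9], [0, 0, 9.9], [0, 0, 9.9], [0, 0, 9.9], [0, 0, 0]], delta_pos=[[-10, -28, 0], [-10, -28, 0], [-11, -30.3, 0], [0, 0, 0], [0, 0, 0], [0, 0, 0], [0, 0, 0], [0, 0, 0], [0, 0, 0], [0, 0, 0], [0, 0, 0], [0, 0, 0]], claw=[40, 40, 40, 40, 40, 40, 40, 40, 40, 40, 40, 40])

```text
clock: 20.02
tcp_pos: [456.0, 274.4, 228.3]
orientation: [0.0, 0.978, 0.209, -0.001]
contact_force: [0.4, 0.1, 0.1]
finger_gap: 0.468
gripper_force: 0.0
```

carry_out(dr=[[0, 0, 0], [0, 0, 0], [0, 0, 0], [0, 0, 0], [0, 0, 0]], delta_pos=[[0, 0, 40], [0, 0, 40], [0, 0, 40], [0, 0, 10], [0, 0, 0]], claw=[40, 40, 40, 40, 40])

```text
clock: 20.65
tcp_pos: [456.4, 274.6, 99.0]
orientation: [0.0, 0.978, 0.21, -0.001]
contact_force: [0.0, -0.2, 0.6]
finger_gap: 0.469
gripper_force: 0.0
```

```bash
cat >> h.py <<'E'
def look(name,hi=66):
    im,d,c,M=cap('wrist'); P=cloud(d,c,M); s=monitor.get_state();t=s['tcp_pos'];y,X=yaw();print(t.round(1),round(y,3),s['clock'],s['contact_force'].round(1))
    np.savez(name+'.npz',im=im,P=P,M=M); save(name,im); return im,P,t,X
E
python3 - <<'E'
from h import *
im,P,t,X=look('w7')
Q=(P-t)@X
for sgn in(1,-1):
    k=Q[(Q[...,2]>-25)&(Q[...,2]<8)&(abs(Q[...,0])<20)&(sgn*Q[...,1]>10)&(sgn*Q[...,1]<60)]
    print(sgn,len(k),np.percentile(k,[1,50,99],axis=0).round(1))
m=(P[...,2]>50)&(P[...,2]<66)&(P[...,0]>380)&(P[...,0]<512)&(P[...,1]>200)&(P[...,1]<380)
print(cv2.minAreaRect(P[m][:,:2].astype(np.float32)))
E
```

```text
[456.9 275.   99.8] 0.422 20.7 [ 0.1 -0.1  0.8]
1 1132 [[-11.1  21.  -24.8]
 [  6.4  23.7 -15.9]
 [ 10.8  34.5  -2.1]]
-1 1131 [[-11.3 -32.1 -24.8]
 [  6.3 -21.3 -16.1]
 [ 10.7 -18.6  -2.3]]
((470.9751892089844, 281.7103271484375), (3.936603546142578, 79.83100891113281), 24.313411712646484)
```

View pics/w7.png

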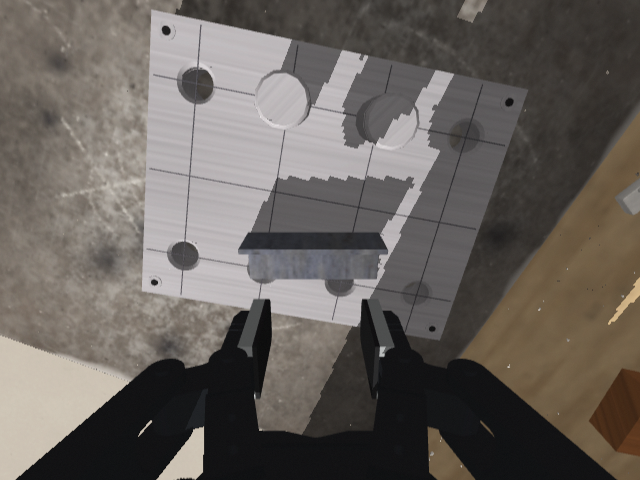

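The view shows the angle square in front of the fingers, from (240,240) to (385,240), with the two pins beyond it at (283,100) and (388,120). The fingertips sit 2 mm above the TCP plane. I'll lower onto the flat leg.

carry_out(dr=[[0, 0, 0], [0, 0, 0], [0, 0, 0], [0, 0, 0], [0, 0, 0]], delta_pos=[[0, 0, 30], [0, 0, 20], [0, 0, 10], [0, 0, 5], [0, 0, 0]], claw=[40, 40, 40, 40, 40])

```text
clock: 21.32
tcp_pos: [456.9, 274.9, 34.5]
orientation: [-0.0, 0.978, 0.209, 0.0]
contact_force: [0.6, 0.2, 0.3]
finger_gap: 0.467
gripper_force: 0.0
```

carry_out(dr=[[0, 0, 0], [0, 0, 1.1], [0, 0, 1.1], [0, 0, 1.1], [0, 0, 1.1], [0, 0, 1.1], [0, 0, 1.1], [0, 0, 1.1], [0, 0, 1.1], [0, 0, 1.1], [0, 0, 1], [0, 0, 0]], delta_pos=[[2, 0, 0.8], [3.5, 0.5, 0], [4, 0.5, 0], [4, 0.4, 0], [4, 0.3, 0], [4, 0.2, 0], [4, 0.2, 0], [4, 0.1, 0], [4, 0, 0], [4, 0, 0], [4, -0.1, 0], [0, 0, 0]], claw=[40, 40, 40, 40, 40, 40, 40, 40, 40, 40, 40, 40])

```text
clock: 22.82
tcp_pos: [496.8, 286.6, 33.5]
orientation: [-0.0, 0.993, 0.115, 0.0]
contact_force: [-1.6, -0.5, 5.0]
finger_gap: 0.463
gripper_force: 3.2
```

```bash
cat >> h.py <<'E'
def angle_meas(P):
    a=0.232;Rp=np.array([[np.cos(a),-np.sin(a)],[np.sin(a),np.cos(a)]]);c=np.array([491.05,288.9])
    q=(P[...,:2]-c)@Rp; m=(P[...,2]>48)&(P[...,2]<66)&(q[...,0]>-60)&(q[...,0]<39.5)&(abs(q[...,1])<60)
    return q,m
E
python3 - <<'E'
from h import *
im,P,t,X=look('w8'); q,m=angle_meas(P); Q=(P-t)@X; m&=(Q[...,0]>12)
print(cv2.minAreaRect(q[m].astype(np.float32)),np.percentile(P[m][:,2],[1,50,99]))
E
```

```text
[496.8 286.6  33.5] 0.23 22.875 [-0.6 -1.2  5.1]
((18.605403900146484, -2.919269561767578), (79.99640655517578, 3.0982000827789307), 89.87590789794922) [48.16275292 57.64833112 63.6292988 ]
```

carry_out(dr=[[0, 0, 0], [0, 0, 0], [0, 0, 0], [0, 0, 0], [0, 0, 0], [0, 0, 0], [0, 0, 0]], delta_pos=[[4, 0, 0], [4, 0, 0], [4, 0, 0], [3, 0, 0], [1.5, 0, 0], [1, 0, 0], [0, 0, 0]], claw=[40, 40, 40, 40, 40, 40, 40])

```text
clock: 23.75
tcp_pos: [513.0, 290.3, 33.5]
orientation: [0.0, 0.993, 0.115, -0.0]
contact_force: [-4.8, -1.8, 9.5]
finger_gap: 0.475
gripper_force: 6.0
```

Contact with the pins is near, so I'll press diagonally in small steps.

carry_out(dr=[[0, 0, 0], [0, 0, 0], [0, 0, 0], [0, 0, 0]], delta_pos=[[0.5, 0, 0.2], [0.5, 0, 0.2], [0.4, 0, 0.2], [0, 0, 0]], claw=[40, 40, 40, 40])

```text
clock: 24.25
tcp_pos: [513.1, 290.3, 33.4]
orientation: [0.0, 0.993, 0.115, -0.001]
contact_force: [-15.6, -3.6, 27.2]
finger_gap: 0.468
gripper_force: 16.0
```

```bash
python3 - <<'E'
from h import *
im,P,t,X=look('w9'); q,m=angle_meas(P); Q=(P-t)@X; m&=(Q[...,0]>11.5)&(P[...,2]<63)
m&=(q[...,0]<37.8)
print(cv2.minAreaRect(q[m].astype(np.float32)),np.percentile(P[m][:,2],[1,50,99]))
for o in heads(P,67,90,(490,600,230,360)): print(*o)
print(monitor.get_state()['moment'])
E
```

```text
[513.2 290.4  33.5] 0.23 24.3 [-16.4  -3.1  27.5]
((35.15322494506836, -3.035411834716797), (80.0788803100586, 3.413750410079956), 89.86524200439453) [48.28617362 58.62409503 62.95795265]
[546.9 276.8  72.5] [377. 296.] 545.7 276.1 12.8 4085
[535.4 324.2  72.5] [225. 297.] 533.8 324.2 13.0 4091
[515.1 322.8  84.4] [212. 373.] 506.4 324.6 20.0 3891
[530.  260.8  84.3] [419. 372.] 522.7 254.4 20.2 3818
[-4.47654075e-01  2.48815441e+00  2.17009355e-03]
```

carry_out(dr=[[0, 0, 0], [0, 0, 0], [0, 0, 0], [0, 0, 0], [0, 0, 0], [0, 0, 0]], delta_pos=[[0.5, 0, -0.1], [0.5, 0, -0.1], [0.5, 0, -0.1], [0, 0, 0], [0, 0, 0], [0, 0, 0]], claw=[40, 40, 40, 40, 40, 40])

```text
clock: 25.05
tcp_pos: [514.9, 290.7, 33.5]
orientation: [0.0, 0.993, 0.115, -0.001]
contact_force: [-13.3, -2.2, 20.8]
finger_gap: 0.467
gripper_force: 13.2
```

```bash
python3 - <<'E'
from h import *
im,P,t,X=look('w10'); q,m=angle_meas(P); Q=(P-t)@X; m&=(Q[...,0]>11.5)&(P[...,2]<63)&(q[...,0]<37.8)
print(cv2.minAreaRect(q[m].astype(np.float32)),np.percentile(P[m][:,2],[1,50,99]),monitor.get_state()['qd'].round(4))
for s in(1,-1):
    k=m&(s*q[...,1]>20); print(np.percentile(q[k][:,0],[2,50,98]).round(1), np.percentile(P[k][:,2],99).round(1))
a=(P[...,2]>60)&(P[...,2]<90)&(abs(Q[...,1])<45)&(Q[...,0]>5); print(im.shape); save('w10c',cv2.resize(im[200:420,170:470],None,fx=2.5,fy=2.5))
E
```

```text
[514.9 290.8  33.5] 0.23 25.1 [-12.8  -2.9  20.2]
((36.479305267333984, -3.4257774353027344), (79.7147216796875, 2.6405158042907715), 89.99557495117188) [48.26715831 58.84605059 62.9557549 ] [ 0.0013  0.0011 -0.0011  0.0008  0.0016  0.0007]
[35.9 35.9 35.9] 62.8
[35.3 37.2 37.8] 62.9
(480, 640, 3)
```

View pics/w10c.png

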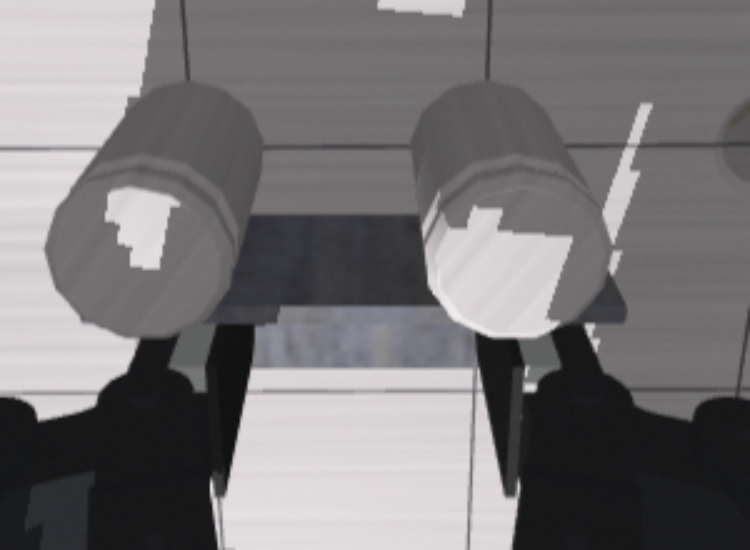

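The angle is flat and square at the pins, but the reading (13 N forward, 21 N down) shows plate friction carrying the push. I'll ease the downforce a little and push forward harder.

carry_out(dr=[[0, 0, 0], [0, 0, 0], [0, 0, 0], [0, 0, 0], [0, 0, 0], [0, 0, 0]], delta_pos=[[0.5, 0, -0.1], [0.5, 0, -0.1], [0.5, 0, 0], [0.5, 0, 0], [0, 0, 0], [0, 0, 0]], claw=[40, 40, 40, 40, 40, 40])

```text
clock: 25.85
tcp_pos: [515.7, 290.9, 33.5]
orientation: [0.001, 0.993, 0.115, -0.002]
contact_force: [-17.1, -3.6, 22.2]
finger_gap: 0.468
gripper_force: 15.6
```

carry_out(dr=[[0, 0, 0], [0, 0, 0], [0, 0, 0], [0, 0, 0], [0, 0, 0], [0, 0, 0]], delta_pos=[[0.5, 0, -0.2], [0.5, 0, -0.1], [0.5, 0, -0.1], [0.5, 0, 0], [0, 0, 0], [0, 0, 0]], claw=[40, 40, 40, 40, 40, 40])

```text
clock: 26.6
tcp_pos: [516.0, 290.9, 33.5]
orientation: [0.001, 0.993, 0.115, -0.004]
contact_force: [-26.6, -2.7, 25.5]
finger_gap: 0.467
gripper_force: 18.7
```

```bash
python3 - <<'E'
from h import *
im,P,t,X=look('w11'); s=monitor.get_state(); F=X.T@s['contact_force'];Mo=X.T@s['moment'];print('tool F',F,'M',Mo, 'y offset mm of push',-1000*Mo[2]/F[0])
for o in heads(P,67,80,(520,600,230,360)): print(*o)
q,m=angle_meas(P)
print([ (np.array([[np.cos(.232),np.sin(.232)],[-np.sin(.232),np.cos(.232)]])@(np.array(h)-[491.05,288.9])).round(2) for h in ((545.7,276.1),(533.8,324.2))])
m=(P[...,2]>45)&(P[...,2]<63)&(abs(q[...,0]-37)<4)
for lo,hi in((-43,-38),(-12,0),(0,12)):
    k=m&(q[...,1]>lo)&(q[...,1]<hi); print(lo,k.sum(),np.percentile(q[k][:,0],[5,50,95]).round(2) if k.sum() else '')
E
```

```text
[516.  290.9  33.5] 0.23 26.65 [-25.   -3.1  24. ]
tool F [-25.23399788  -2.67495852 -23.85503732] M [ 0.7292012  -3.90720285 -0.266049  ] y offset mm of push -10.543275944869015
[537.1 324.6  72.5] [226. 302.] 535.5 324.5 12.9 4055
[546.1 275.   72.6] [378. 311.] 539.6 274.6 20.2 4909
[522.  316.1  73.2] [241. 347.] 520.3 318.2 7.2 524
[array([ 50.24, -25.02]), array([49.72, 24.52])]
-43 161 [36.04 38.51 39.22]
-12 886 [36.53 38.65 39.26]
0 887 [36.5  38.66 39.22]
```

```bash
python3 - <<'E'
from h import *
for n in('w9','w10','w11'):
    P=np.load(n+'.npz')['P'];q,_=angle_meas(P)
    for sy in(25,-25):
        m=(abs(P[...,2]-72.5)<1.2)&(abs(q[...,1]-sy)<16)&(q[...,0]>33)&(q[...,0]<66); k=q[m].astype(np.float32)
        e=cv2.fitEllipse(cv2.convexHull(k)); print(n,sy,m.sum(),np.round(e[0],2),np.round(e[1],1),'near/far x',np.percentile(k[:,0],[1,99]).round(2))
    s=(P[...,2]>45)&(P[...,2]<62.5)&(q[...,0]>33)&(q[...,0]<41)
    for y0 in(-40,-9,-3,3,9):
        k=q[s&(abs(q[...,1]-y0)<2.5)]; print('  leg',y0,len(k),np.percentile(k[:,0],[50,90,98]).round(2) if len(k) else '')
E
```

```text
w9 25 3678 [47.56 23.55] [24.5 31.5] near/far x [38.04 61.43]
w9 -25 3699 [ 48.12 -25.28] [24.2 30.4] near/far x [38.4  61.69]
  leg -40 137 [35.56 35.98 36.11]
  leg -9 337 [35.65 36.05 36.37]
  leg -3 336 [35.67 36.12 36.43]
  leg 3 337 [35.71 36.21 36.43]
  leg 9 331 [35.71 36.12 36.33]
w10 25 3732 [48.15 23.04] [24.1 32. ] near/far x [34.33 61.81]
w10 -25 3697 [ 48.41 -25.35] [24.  30.3] near/far x [34.27 61.82]
  leg -40 120 [37.43 37.91 38.18]
  leg -9 337 [37.53 37.94 38.19]
  leg -3 344 [37.52 37.98 38.18]
  leg 3 331 [37.58 38.01 38.24]
  leg 9 333 [37.51 37.95 38.15]
w11 25 3751 [48.8  22.88] [24.6 32.8] near/far x [34.39 62.98]
w11 -25 3747 [ 49.19 -25.62] [23.9 31.6] near/far x [34.53 62.88]
  leg -40 122 [38.58 39.17 39.34]
  leg -9 329 [38.69 39.12 39.41]
  leg -3 311 [38.66 39.17 39.48]
  leg 3 332 [38.72 39.19 39.36]
  leg 9 336 [38.69 39.1  39.33]
```

Both pins moved about 1.1 mm with the leg, so both are loaded through their play. I'll make one slightly firmer push and let it settle.

carry_out(dr=[[0, 0, 0], [0, 0, 0], [0, 0, 0], [0, 0, 0], [0, 0, 0], [0, 0, 0], [0, 0, 0], [0, 0, 0]], delta_pos=[[0.4, 0, -0.1], [0.4, 0, 0], [0.4, 0, 0], [0, 0, 0], [0, 0, 0], [0, 0, 0], [0, 0, 0], [0, 0, 0]], claw=[40, 40, 40, 40, 40, 40, 40, 40])

```text
clock: 27.65
tcp_pos: [516.1, 290.9, 33.5]
orientation: [0.001, 0.993, 0.115, -0.005]
contact_force: [-30.9, -3.0, 29.8]
finger_gap: 0.468
gripper_force: 21.7
```

```bash
python3 - <<'E'
from h import *
im,P,t,X=look('w12'); s=monitor.get_state(); F=X.T@s['contact_force'];Mo=X.T@s['moment'];print('tool F',F,'M',Mo)
q,_=angle_meas(P)
for sy in(25,-25):
    m=(abs(P[...,2]-72.5)<1.2)&(abs(q[...,1]-sy)<16)&(q[...,0]>33)&(q[...,0]<66); print(m.sum(),np.percentile(q[m][:,0],99),np.median(P[m][:,2]))
s=(P[...,2]>45)&(P[...,2]<62.5)&(q[...,0]>33)&(q[...,0]<42)
for y0 in(-40,-3,9): print(y0,np.percentile(q[s&(abs(q[...,1]-y0)<2.5)][:,0],[50,90]).round(2))
E
```

```text
[516.1 290.8  33.5] 0.23 27.7 [-30.2  -2.8  28.8]
tool F [-30.34049942  -4.1296941  -28.49947505] M [ 0.93104604 -4.83103428 -0.33416976]
3781 63.13222358277539 72.61757757531282
3740 63.08761359999273 72.62017547159948
-40 [38.72 39.25]
-3 [38.81 39.25]
9 [38.76 39.23]
```

```bash
python3 -c "
from rig import job_done; print(job_done())"
```

```text
the job is handed in; nothing more can be done
None
```

I handed the job in at about 28 s with both steel pins fully down in the far row's middle bores and the angle held square and flat against them by a steady push of about 30 N forward and 29 N down. The 0.7 N on each pin is inferred from both pins shifting with the leg, as contact forces can't be read directly, and the hand-in returned no verdict.

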